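# Clear the filling funnels and stopper the filled jars

## Task

The jars are filled, but some still have their filling funnel in the neck: take the lid off the wash tub and put every funnel into the tub. Close each jar with one of the tapered stoppers, pushed fully home so that its flange rests on the neck, and finish with the lid lying flat in its place on the tub again. Keep the jars standing upright and leave the other things on the table alone.

Things in the scene. Friction and masses are not known exactly. Their poses are not given: they have to be found in the camera images.
- tub: Grey open-topped rectangular wash tub, fixed to the table, outside 170 (its x) by 230 (its y) by 130 mm high, walls and floor 4 to 5 mm thick. Origin: centre of its underside on the table, z up. It is empty and covered by its lid at the start. The table is clear to the robot's right (around x 0.45, y -0.38).
- tub_rim (a point): Centre of the tub's open top, at rim height, 130 mm above the table; axes as the tub's.
- lid: Loose white lid, 180 g: plate 178 (x) by 238 (y) by 5 mm, below it a stepped plug (10 mm deep, 4 mm play all round in the tub), on top a bar handle 18 mm thick (x), 70 mm long (y), 5 to 39 mm above the origin. Origin: centre of the plate's underside, at tub_rim when on, 10 mm up when lying on the table; z up. Fits either way round.
- jar0: Loose filled white jar with a paper band, about 0.75 kg, round: body 80 mm across and 60 mm high, sloping shoulder, then a neck 56 mm across outside and 44 mm bore, 33 mm deep; rim 105 mm above its underside. Origin: centre of its underside, z up.
- jar0_rim (a point): Centre of the mouth of this jar, at rim height (105 mm above the jar's origin).
- funnel0: Loose grey funnel, 50 g, 76 mm high, may be absent (None); starts standing in the neck of the jar of the same number. From its foot: stem 28 mm across and 30 mm long, a collar 52 mm across (rests on the jar's rim), a cone, and from 52 to 76 mm an upright band 56 mm across outside with 3 mm wall. Origin: foot of the stem, z up along the axis.
- funnel0_mid (a point): Point on the funnel's axis, 50 mm above its foot (about its middle).
- stopper0: Loose dark rubber stopper with a weighted foot, 100 g, standing on its narrow end on the table at the start: taper 34 mm across at the foot to 41 mm at 24 mm height, flange 54 mm across from 24 to 29 mm, round grip knob 28 mm across from 29 to 59 mm. Origin: centre of the foot, z up. Any stopper fits any jar.
- stopper0_seat (a point): Centre of the underside of the flange, 24 mm above the foot; it coincides with a jar's rim point when the stopper is fully home.
- jar1: Loose filled white jar with a paper band, about 0.75 kg, round: body 80 mm across and 60 mm high, sloping shoulder, then a neck 56 mm across outside and 44 mm bore, 33 mm deep; rim 105 mm above its underside. Origin: centre of its underside, z up.
- jar1_rim (a point): Centre of the mouth of this jar, at rim height (105 mm above the jar's origin).
- funnel1: Loose grey funnel, 50 g, 76 mm high, may be absent (None); starts standing in the neck of the jar of the same number. From its foot: stem 28 mm across and 30 mm long, a collar 52 mm across (rests on the jar's rim), a cone, and from 52 to 76 mm an upright band 56 mm across outside with 3 mm wall. Origin: foot of the stem, z up along the axis.
- funnel1_mid (a point): Point on the funnel's axis, 50 mm above its foot (about its middle).
- stopper1: Loose dark rubber stopper with a weighted foot, 100 g, standing on its narrow end on the table at the start: taper 34 mm across at the foot to 41 mm at 24 mm height, flange 54 mm across from 24 to 29 mm, round grip knob 28 mm across from 29 to 59 mm. Origin: centre of the foot, z up. Any stopper fits any jar.
- stopper1_seat (a point): Centre of the underside of the flange, 24 mm above the foot; it coincides with a jar's rim point when the stopper is fully home.
- jar2: Loose filled white jar with a paper band, about 0.75 kg, round: body 80 mm across and 60 mm high, sloping shoulder, then a neck 56 mm across outside and 44 mm bore, 33 mm deep; rim 105 mm above its underside. Origin: centre of its underside, z up.
- jar2_rim (a point): Centre of the mouth of this jar, at rim height (105 mm above the jar's origin).
- funnel2: Loose grey funnel, 50 g, 76 mm high, may be absent (None); starts standing in the neck of the jar of the same number. From its foot: stem 28 mm across and 30 mm long, a collar 52 mm across (rests on the jar's rim), a cone, and from 52 to 76 mm an upright band 56 mm across outside with 3 mm wall. Origin: foot of the stem, z up along the axis.
- funnel2_mid (a point): Point on the funnel's axis, 50 mm above its foot (about its middle).
- stopper2: Loose dark rubber stopper with a weighted foot, 100 g, standing on its narrow end on the table at the start: taper 34 mm across at the foot to 41 mm at 24 mm height, flange 54 mm across from 24 to 29 mm, round grip knob 28 mm across from 29 to 59 mm. Origin: centre of the foot, z up. Any stopper fits any jar.
- stopper2_seat (a point): Centre of the underside of the flange, 24 mm above the foot; it coincides with a jar's rim point when the stopper is fully home.
- label_roll: Bystander: roll of labels standing on end, 92 mm across, 70 mm high. Origin: centre of its underside.
- calculator: Bystander: black desk calculator, 140 by 85 by 16 mm. Origin: centre of its underside.
- pen_cup: Bystander: white ceramic cup, 72 mm across, 90 mm high. Origin: centre of its underside.
Mind the look-alikes: they are no part of the job. What is shaped like the funnel2 but blue, red or yellow is not meant.

How it is judged:
On the way, in this order (a step that is already met when the one before it is completed fails the run):
1. the lid is off the tub, its centre at least 10 cm aside (horizontal distance between lid and tub_rim above 0.1 m), for 0.2 s.
2. every funnel present is inside the tub (x of funnel0_mid in the frame of tub between -0.081 and 0.081 m and y of funnel0_mid in the frame of tub between -0.111 and 0.111 m and z of each of funnel0_mid, funnel1_mid, funnel2_mid in the frame of tub below 0.125 m and x of funnel1_mid in the frame of tub between -0.081 and 0.081 m and y of funnel1_mid in the frame of tub between -0.111 and 0.111 m and x of funnel2_mid in the frame of tub between -0.081 and 0.081 m and y of funnel2_mid in the frame of tub between -0.111 and 0.111 m), for 0.2 s.
At the end, for the whole second after the job is handed in: Every funnel is inside the tub; each jar stands upright (0.1 rad) on the table with a stopper home in its neck (flange centre within 5 mm of the rim centre, aligned to 0.09 rad); the lid lies on the tub, centred to 10 mm, at rim height to 4 mm, level to 0.04 rad; all at rest (all of step 2 and ((distance between stopper0_seat and jar0_rim below 0.005 m and angle between the z axis of stopper0 and the z axis of jar0, either way round below 0.09 rad) or (distance between stopper1_seat and jar0_rim below 0.005 m and angle between the z axis of stopper1 and the z axis of jar0, either way round below 0.09 rad) or (distance between stopper2_seat and jar0_rim below 0.005 m and angle between the z axis of stopper2 and the z axis of jar0, either way round below 0.09 rad)) and ((distance between stopper0_seat and jar1_rim below 0.005 m and angle between the z axis of stopper0 and the z axis of jar1, either way round below 0.09 rad) or (distance between stopper1_seat and jar1_rim below 0.005 m and angle between the z axis of stopper1 and the z axis of jar1, either way round below 0.09 rad) or (distance between stopper2_seat and jar1_rim below 0.005 m and angle between the z axis of stopper2 and the z axis of jar1, either way round below 0.09 rad)) and ((distance between stopper0_seat and jar2_rim below 0.005 m and angle between the z axis of stopper0 and the z axis of jar2, either way round below 0.09 rad) or (distance between stopper1_seat and jar2_rim below 0.005 m and angle between the z axis of stopper1 and the z axis of jar2, either way round below 0.09 rad) or (distance between stopper2_seat and jar2_rim below 0.005 m and angle between the z axis of stopper2 and the z axis of jar2, either way round below 0.09 rad)) and angle between each of jar0, jar1, jar2's own z axis and vertical below 0.1 rad and height (world z) of each of jar0, jar1, jar2 below 0.01 m and horizontal distance between lid and tub_rim below 0.01 m and z of lid in the frame of tub_rim between -0.004 and 0.004 m and angle between lid's own z axis and vertical below 0.04 rad and linear speed of each of lid, jar0, jar1, jar2, stopper0, stopper1, stopper2 below 0.02 m/s); the robot touches nothing.
It fails at once if a jar is tipped by more than 0.6 rad (angle between any of jar0, jar1, jar2's own z axis and vertical above 0.6 rad).
It fails at once if the label roll, calculator or pen cup is moved more than 4 cm (distance of any of label_roll, calculator, pen_cup from where it was at the start of the episode above 0.04 m).
Of funnel0, funnel1, funnel2 only 1 to 3 are there at a start; the rules pass over those that are not, and their reading is None.
At some moment in a run one of stopper0, stopper1, stopper2 may be knocked a few centimetres aside while the robot is not near it.
It also fails if it takes over 210 s, if anything falls off the work surface, if the arm or the gripper's body presses on something with over 40 N, if the wrist force passes 120 N, or if a joint passes its speed limit or range.

## Robot

A 6-joint arm with a two-finger parallel gripper is mounted at the origin on the work surface. World frame = base frame: x ahead of the robot, y to its left, z up, the work surface at z = 0. Lengths are in m, angles in rad, forces in N, time in s.
With the tool pointing down it reaches from about 0.3 to 0.775 m from the base axis. Payload 14.6 kg.
Tool frame: the origin (TCP) lies on the centre line of the jaws, within the pads' length; the fingertips stand 19 mm ahead of it and the grasp point (between the pads) is the TCP; z points along the fingers, y is the direction in which the jaws open and shut (so a half turn about z gives the same grasp; the last joint's range is limited). The gripper opens to 94 mm and grips with 3 to 60 N. Pads are 16 mm wide; open, the fingers measure 119 mm over their backs; the gripper's body (75 mm by 177 mm) begins 78 mm behind the grasp point.
Start: joints at [1.167, 0.3, 1.521, -0, 1.321, -0.067], TCP at [0.182, 0.519, 0.224] pointing down, gripper open.
Joint ranges: [-3.03, 3.03], [-0.79, 2.21], [0.23, 2.52], [-1.04, 4.18], [0, 3.07], [-2.55, 2.55]. Speed limits (rad/s): [2.22, 2.22, 2.57, 3.14, 3.14, 3.14].

## Interface

Orientations are given as [roll, pitch, yaw] about the fixed x, y, z axes, in that order (R = Rz(yaw) Ry(pitch) Rx(roll)).
In Python, from station import ctrl gives the robot as it stands. The module is installed in compiled form; this text tells all that it offers.
- The arm moves only by the shell command python3 -m creep 'ROWS' [FORCE]. ROWS is a JSON object of lists of equal length, an entry for each row: "translation": the shift along the world's x, y, z in mm, a list of three; "yaw": the turn about the world's z in rad; "gripper": the closure in counts, from 0 (fully open) to 255 (shut). A call has 1 to 5 rows; each row is the pose to reach, as a shift and turn from the pose measured when the call began; what a row does not reach only later rows make up. A row lasts 1/12 s, in which the tool goes at most 41.7 mm and 7.16 degrees, less where a joint would pass 70% of its speed; a pose out of reach is approached as far as the arm can. A call with a gripper value outside its range is refused whole. The fingers move at their own pace and stop on an object; FORCE is the grip in N (left out, the last holds). Time passes only in rows, so rows that repeat a pose let the fingers close. It gives the time, the measured TCP pose, the force and the opening at its end, in the units of the state.
- ctrl.get_obs(): the state, without advancing time (a new reading comes with each control period).
- ctrl.camera(name): name is "side" or "top"; returns a dict with "pixels" (480x640x3 uint8, red, green, blue), "depth" (480x640 float32, m along the optical axis (not along the pixel's ray), 0 where there is no reading), "fx", "fy", "cx", "cy" (pixels), "dist" ([k1, k2, p1, p2, k3] as OpenCV has them; the pictures are not rectified), "R" (3x3) and "t" (3): a world point X has camera coordinates R X + t. Camera axes: x right, y down, z forward; pixel columns grow to the right and rows downward; lengths in m; the calibration is good to about 2 mm. A picture is of the moment at which its call begins.
- ctrl.hand_in(): hands the job in, once; it reports no verdict.
The state is a dict: "time_s": time; "qpos": joint angles; "joint_vel": joint speeds; "tau": joint torques, N m; "ee_pos": TCP position; "eef_rot": TCP orientation; "force": force on the tool from outside, world axes, zero at the start; "moment": the same for the moment, N m; "grip_width": finger opening in m.
Only numpy, scipy, OpenCV 4.12 (cv2) and the standard library are available. Lean on these libraries where they do the work, as an engineer would, in place of code of your own. Each camera call takes 0.05 s, during which the arm holds its last target. There are 200 camera calls.

## Working session

There is one attempt and no reset: what is moved stays moved. The work goes in short steps, Python scripts to look and compute and a shell command to move; the robot and the scene stay as the last step left them, time stands still between calls to the robot, and variables do not carry over. Pictures are saved under pics/ and viewed, about 12 in all and at most 16, crops included, and the job is handed in when it is done.

```bash
mkdir -p pics && cat > h.py <<'E'
import numpy as np, cv2
from station import ctrl
def shot(name,fn=None,crop=None,scale=1):
    c=ctrl.camera(name)
    im=c["pixels"][:,:,::-1].copy()
    if fn:
        if crop: x0,y0,x1,y1=crop; im=im[y0:y1,x0:x1]
        if scale!=1: im=cv2.resize(im,None,fx=scale,fy=scale,interpolation=cv2.INTER_CUBIC)
        cv2.imwrite("pics/"+fn,im)
    return c
def rays(c,uv):
    K=np.array([[c["fx"],0,c["cx"]],[0,c["fy"],c["cy"]],[0,0,1]])
    p=cv2.undistortPoints(np.array(uv,float).reshape(-1,1,2),K,np.array(c["dist"],float)).reshape(-1,2)
    R=np.array(c["R"]);t=np.array(c["t"])
    d=np.c_[p,np.ones(len(p))]
    return -R.T@t,d@R,d
def atz(c,uv,z):
    o,w,_=rays(c,uv); z=np.broadcast_to(z,len(w))
    return o+w*((z-o[2])/w[:,2])[:,None]
def cloud(c):
    v,u=np.mgrid[:480,:640]
    o,w,_=rays(c,np.stack([u.ravel(),v.ravel()],1))
    D=c["depth"].ravel()
    P=o+w*D[:,None]; P[D==0]=np.nan
    return P.reshape(480,640,3)
E
python3 - <<'E'
from h import *
c=shot("top","top0.png"); s=shot("side","side0.png")
np.set_printoptions(precision=3,suppress=True)
for k in (c,s): print(-np.array(k["R"]).T@np.array(k["t"]),k["fx"])
o=ctrl.get_obs();print(o["time_s"],o["ee_pos"],o["eef_rot"],o["grip_width"])
E
```

```text
[0.294 0.093 1.272] 578.7983975863241
[ 0.236 -0.337  0.715] 482.6750013688843
0.1 [0.182 0.519 0.224] [-3.141 -0.     2.805] 0.09396671998061833
```

View pics/top0.png

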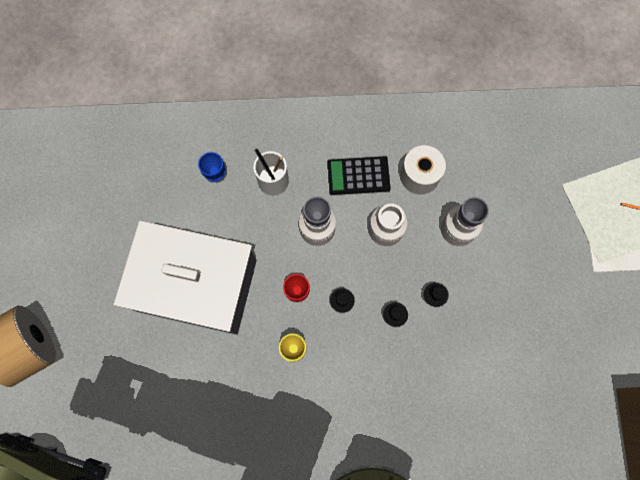

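View pics/side0.png

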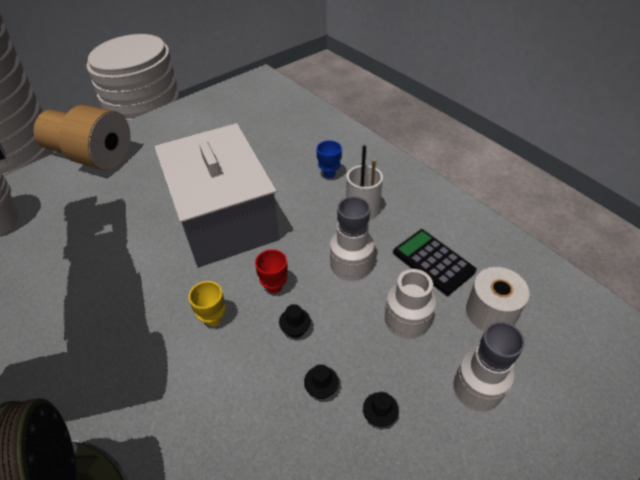

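Top view: the funnels wanted are the grey ones at (317,211) on the left jar and (473,212) on the right jar. The look-alikes are blue (211,166), red (296,287) and yellow (292,347). The middle jar (390,217) is open. Stoppers are at (342,300), (395,314) and (435,294), and the lid handle is at (181,271).

```bash
python3 - <<'E'
from h import *
np.set_printoptions(precision=4,suppress=True)
c=shot("top","crop1.png",(250,150,510,345),3)
P=cloud(c)
def blob(n,u,v,r,z0,z1):
    Q=P[v-r:v+r,u-r:u+r].reshape(-1,3); m=(Q[:,2]>z0)&(Q[:,2]<z1); Q=Q[m]
    (cx,cy),rad=cv2.minEnclosingCircle((Q[:,:2]*1000).astype(np.float32))
    print(n,len(Q),"med",np.median(Q,0),"circ",np.round([cx,cy,rad],1),"z99",np.percentile(Q[:,2],[50,97]))
blob("fun L",317,211,25,.135,.17)
blob("fun R",473,212,25,.135,.17)
blob("jar M rim",390,217,25,.095,.115)
blob("jar L body",317,222,28,.05,.07)
for n,u,v in (("s0",342,300),("s1",395,314),("s2",435,294)):
    blob(n+" knob",u,v,20,.05,.068); blob(n+" flange",u,v,20,.02,.036)
for n,u,v in (("roll",425,165),("cup",271,172)): blob(n,u,v,28,.06,.1)
blob("red",296,287,22,.06,.085);blob("yel",292,347,22,.06,.085)
Q=P[210:345,100:265].reshape(-1,3)
for z0,z1 in((.125,.142),(.158,.19)):
    q=Q[(Q[:,2]>z0)&(Q[:,2]<z1)]; print(len(q),cv2.minAreaRect((q[:,:2]*1000).astype(np.float32)),np.median(q,0))
print(atz(c,[[317,203+8],[473,212],[390,217],[342,300],[395,314],[435,294],[181,271]],[.151,.151,.105,.059,.059,.059,.169]))
E
```

```text
fun L 238 med [0.6402 0.0859 0.1497] circ [640.1  84.8  28.8] z99 [0.1497 0.155 ]
fun R 275 med [ 0.6259 -0.2356  0.1487] circ [ 624.2 -234.2   28.8] z99 [0.1487 0.1544]
jar M rim 273 med [ 0.6331 -0.07    0.1051] circ [633.4 -69.6  28.9] z99 [0.1051 0.1095]
jar L body 374 med [0.618  0.0869 0.0644] circ [639.2  85.   40.8] z99 [0.0644 0.0696]
s0 knob 139 med [0.4701 0.0393 0.059 ] circ [470.8  38.9  13.8] z99 [0.059  0.0632]
s0 flange 333 med [0.4673 0.0395 0.0296] circ [470.9  38.7  27. ] z99 [0.0296 0.0349]
s1 knob 144 med [ 0.4352 -0.0739  0.0598] circ [435.8 -74.7  14.4] z99 [0.0598 0.0643]
s1 flange 335 med [ 0.4317 -0.0707  0.0295] circ [435.5 -74.5  26.9] z99 [0.0295 0.0342]
s2 knob 145 med [ 0.474  -0.1642  0.0596] circ [ 474.  -165.1   14.4] z99 [0.0596 0.0636]
s2 flange 319 med [ 0.4709 -0.1609  0.0293] circ [ 474.4 -165.9   27.4] z99 [0.0293 0.0342]
roll 1336 med [ 0.7547 -0.1567  0.0703] circ [ 756.1 -159.4   48.2] z99 [0.0703 0.075 ]
cup 484 med [0.7568 0.1846 0.083 ] circ [758.5 184.1  36.7] z99 [0.083  0.0945]
red 179 med [0.4968 0.1358 0.0754] circ [496.4 135.   28.3] z99 [0.0754 0.0803]
yel 155 med [0.3744 0.1487 0.0757] circ [371.8 147.2  27.9] z99 [0.0757 0.0804]
9914 ((520.412109375, 358.51312255859375), (239.14984130859375, 178.90023803710938), 75.17170715332031) [0.5152 0.3554 0.1354]
358 ((520.0389404296875, 358.4239196777344), (71.2226333618164, 18.54432487487793), 75.38459014892578) [0.519  0.3572 0.1687]
[[ 0.6355  0.0851  0.151 ]
 [ 0.6205 -0.2304  0.151 ]
 [ 0.63   -0.0679  0.105 ]
 [ 0.4657  0.0396  0.059 ]
 [ 0.4316 -0.07    0.059 ]
 [ 0.4702 -0.1576  0.059 ]
 [ 0.5195  0.3539  0.169 ]]
```

View pics/crop1.png

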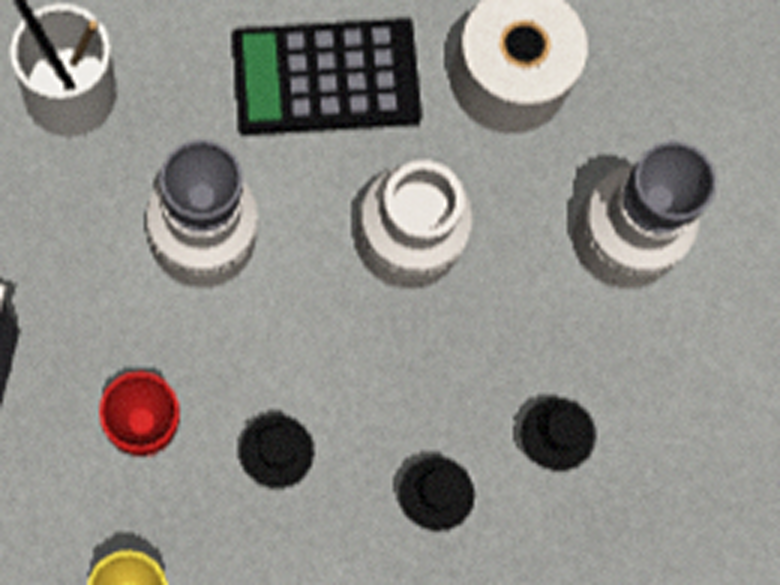

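The crop confirms grey funnels on the left and right jars and an open middle jar. Three dark stoppers stand in front, and the red and yellow cups are not part of the job. Positions from the depth fits are consistent. First I go above the lid handle.

```bash
for i in 1 2 3; do python3 -m creep '{"translation":[[113,-53,5],[113,-53,5],[113,-53,5],[113,-53,5],[113,-53,5]],"yaw":[-0.5,-0.5,-0.5,-0.5,-0.5],"gripper":[0,0,0,0,0]}' 20; done
```

```text
time_s: 0.57
ee_pos: [0.2962, 0.465, 0.2288]
eef_rot: [-3.14, 0.0, 2.295]
force: [-0.9, -0.2, -0.2]
grip_width: 0.094
time_s: 0.98
ee_pos: [0.4099, 0.4116, 0.2333]
eef_rot: [-3.14, 0.0, 1.792]
force: [-0.6, -0.0, -0.1]
grip_width: 0.0942
time_s: 1.4
ee_pos: [0.5229, 0.3588, 0.2376]
eef_rot: [-3.139, 0.001, 1.292]
force: [-0.7, -0.1, -0.4]
grip_width: 0.094
```

```bash
python3 -m creep '{"translation":[[-3,0,-30],[-3,0,-60],[-3,0,-80],[-3,0,-81],[-3,0,-81]],"yaw":[0.02,0.02,0.02,0.02,0.02],"gripper":[100,100,100,150,150]}' 35
python3 -m creep '{"translation":[[0,0,0],[0,0,0],[0,0,0],[0,0,0],[0,0,0]],"yaw":[0,0,0,0,0],"gripper":[255,255,255,255,255]}' 35
python3 -m creep '{"translation":[[0,0,0],[0,0,0],[0,0,5],[0,0,10],[0,0,15]],"yaw":[0,0,0,0,0],"gripper":[255,255,255,255,255]}' 35
```

```text
time_s: 1.82
ee_pos: [0.5177, 0.3607, 0.1563]
eef_rot: [-3.138, 0.001, 1.324]
force: [0.3, 0.3, -0.4]
grip_width: 0.0638
time_s: 2.23
ee_pos: [0.5176, 0.3608, 0.1564]
eef_rot: [-3.138, 0.001, 1.325]
force: [0.2, -0.0, 0.1]
grip_width: 0.0305
time_s: 2.65
ee_pos: [0.5175, 0.3608, 0.1719]
eef_rot: [-3.138, 0.001, 1.325]
force: [0.7, -0.3, -0.9]
grip_width: 0.0176
```

```bash
python3 -m creep '{"translation":[[0,0,30],[0,0,60],[0,0,90],[0,0,90],[0,0,90]],"yaw":[0,0,0,0,0],"gripper":[255,255,255,255,255]}'
for i in 1 2 3 4 5; do python3 -m creep '{"translation":[[-5,-37,0],[-10,-74,0],[-15,-111,0],[-20,-148,0],[-20,-148,0]],"yaw":[0,0,0,0,0],"gripper":[255,255,255,255,255]}'; done
```

```text
time_s: 3.07
ee_pos: [0.5178, 0.361, 0.2638]
eef_rot: [-3.14, -0.001, 1.325]
force: [-0.1, 0.0, -2.5]
grip_width: 0.0175
time_s: 3.48
ee_pos: [0.4968, 0.2083, 0.2627]
eef_rot: [-3.138, 0.001, 1.322]
force: [0.2, -0.2, -1.9]
grip_width: 0.018
time_s: 3.9
ee_pos: [0.4758, 0.0559, 0.2617]
eef_rot: [-3.137, 0.003, 1.318]
force: [-0.4, 1.2, -1.6]
grip_width: 0.0176
time_s: 4.32
ee_pos: [0.4547, -0.0963, 0.2606]
eef_rot: [-3.135, 0.003, 1.314]
force: [0.1, 0.0, -2.2]
grip_width: 0.0179
time_s: 4.73
ee_pos: [0.4336, -0.2484, 0.2591]
eef_rot: [-3.133, 0.004, 1.31]
force: [0.8, 0.3, -2.5]
grip_width: 0.0177
time_s: 5.15
ee_pos: [0.4123, -0.4004, 0.257]
eef_rot: [-3.13, 0.003, 1.307]
force: [-0.5, 0.7, -1.9]
grip_width: 0.0181
```

```bash
python3 - <<'E'
from h import *
c=shot("side","side1.png")
E
```

```text
(no output)
```

View pics/side1.png

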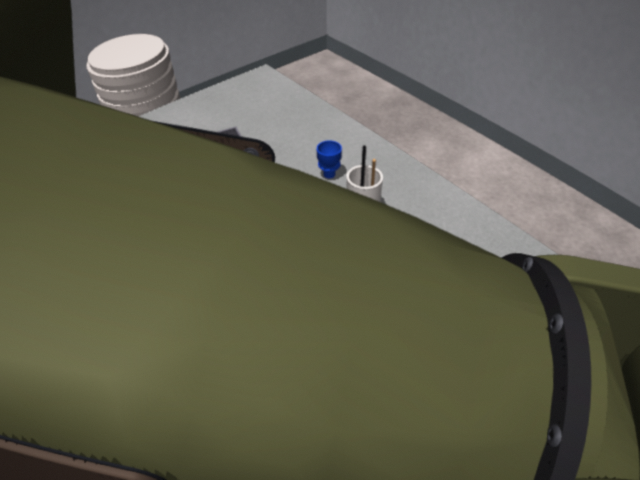

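The arm blocks the side view. The grip width still shows the handle is held, so I set the lid down and watch the force.

```bash
python3 -m creep '{"translation":[[3,5,-40],[6,10,-80],[9,15,-120],[9,15,-160],[9,15,-195]],"yaw":[0,0,0,0,0],"gripper":[255,255,255,255,255]}'
python3 -m creep '{"translation":[[0,0,-4],[0,0,-7],[0,0,-10],[0,0,-10],[0,0,-10]],"yaw":[0,0,0,0,0],"gripper":[255,255,255,255,255]}'
python3 -m creep '{"translation":[[0,0,-2],[0,0,-4],[0,0,-5],[0,0,-5],[0,0,-5]],"yaw":[0,0,0,0,0],"gripper":[255,255,255,255,255]}'
python3 -m creep '{"translation":[[0,0,-2],[0,0,-4],[0,0,-5],[0,0,-5],[0,0,-5]],"yaw":[0,0,0,0,0],"gripper":[255,255,255,255,255]}'
```

```text
time_s: 5.62
ee_pos: [0.4221, -0.3804, 0.0592]
eef_rot: [-3.128, 0.001, 1.309]
force: [0.5, -0.8, -2.2]
grip_width: 0.0179
time_s: 6.03
ee_pos: [0.4229, -0.3809, 0.0511]
eef_rot: [-3.131, 0.002, 1.309]
force: [-0.4, -1.0, -1.8]
grip_width: 0.0177
time_s: 6.45
ee_pos: [0.4228, -0.3809, 0.0461]
eef_rot: [-3.131, 0.002, 1.309]
force: [-0.4, -0.3, -2.1]
grip_width: 0.0177
time_s: 6.87
ee_pos: [0.4228, -0.3809, 0.041]
eef_rot: [-3.13, 0.002, 1.309]
force: [-0.8, 0.2, -1.2]
grip_width: 0.0179
```

```bash
python3 -m creep '{"translation":[[0,0,-1],[0,0,-2],[0,0,-2],[0,0,-2],[0,0,-2]],"yaw":[0,0,0,0,0],"gripper":[255,255,255,255,255]}'
python3 -m creep '{"translation":[[0,0,-1],[0,0,-2],[0,0,-2],[0,0,-2],[0,0,-2]],"yaw":[0,0,0,0,0],"gripper":[255,255,255,255,255]}'
```

```text
time_s: 7.28
ee_pos: [0.4228, -0.3809, 0.039]
eef_rot: [-3.131, 0.002, 1.309]
force: [0.0, -0.7, -1.1]
grip_width: 0.0178
time_s: 7.7
ee_pos: [0.4228, -0.3809, 0.0371]
eef_rot: [-3.131, 0.002, 1.309]
force: [-1.1, -0.2, -0.4]
grip_width: 0.0175
```

```bash
python3 -m creep '{"translation":[[0,0,-1],[0,0,-1],[0,0,-1],[0,0,-1],[0,0,-1]],"yaw":[0,0,0,0,0],"gripper":[255,100,100,100,100]}'
python3 -m creep '{"translation":[[0,0,0],[0,0,10],[0,0,50],[0,0,90],[0,0,130]],"yaw":[0,0,0,0,0],"gripper":[0,0,0,0,0]}'
python3 -m creep '{"translation":[[0,0,40],[0,0,80],[33,24,80],[66,48,80],[100,73,80]],"yaw":[0,0,0,0,0],"gripper":[0,0,0,0,0]}' 20
python3 -m creep '{"translation":[[33,24,0],[66,48,0],[100,73,0],[100,73,0],[100,73,0]],"yaw":[0,0,0,0,0],"gripper":[0,0,0,0,0]}' 20
python3 - <<'E'
from h import *
np.set_printoptions(precision=4,suppress=True)
c=shot("top","top1.png");P=cloud(c)
Q=P[200:480,480:640].reshape(-1,3)
E
```

```text
time_s: 8.12
ee_pos: [0.4229, -0.3809, 0.036]
eef_rot: [-3.131, 0.002, 1.309]
force: [0.2, -0.7, -0.5]
grip_width: 0.0412
time_s: 8.53
ee_pos: [0.4226, -0.3806, 0.1683]
eef_rot: [-3.13, 0.002, 1.309]
force: [-0.3, 0.3, -0.0]
grip_width: 0.0744
time_s: 8.95
ee_pos: [0.5229, -0.3072, 0.2501]
eef_rot: [-3.132, 0.002, 1.307]
force: [0.1, -0.1, 0.6]
grip_width: 0.0937
time_s: 9.37
ee_pos: [0.6238, -0.2326, 0.25]
eef_rot: [-3.132, 0.002, 1.31]
force: [-0.3, 0.4, -0.1]
grip_width: 0.094
```

View pics/top1.png

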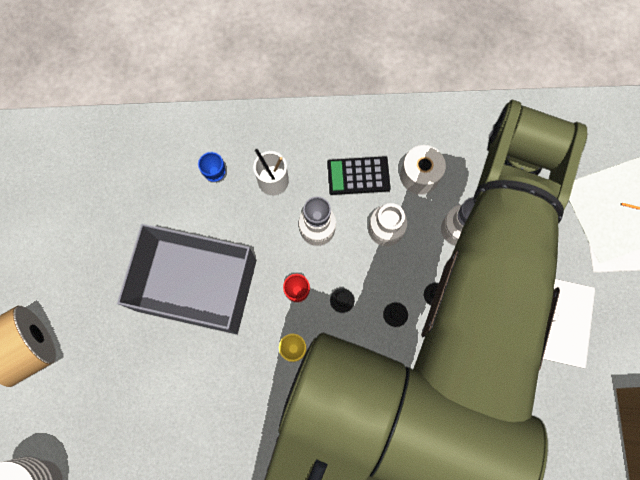

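Tub is open at (190,278) and the lid lies at the right, around (570,325). Next I take the right funnel.

```bash
python3 -m creep '{"translation":[[0,-1,-40],[0,-1,-80],[0,-1,-105],[0,-1,-111],[0,-1,-111]],"yaw":[0,0,0,0,0],"gripper":[0,0,0,0,0]}' 12
python3 -m creep '{"translation":[[0,0,0],[0,0,0],[0,0,0],[0,0,0],[0,0,0]],"yaw":[0,0,0,0,0],"gripper":[255,255,255,255,255]}'
python3 -m creep '{"translation":[[0,0,0],[0,0,0],[0,0,0],[0,0,20],[0,0,55]],"yaw":[0,0,0,0,0],"gripper":[255,255,255,255,255]}'
python3 -m creep '{"translation":[[0,0,30],[0,0,65],[0,0,65],[0,0,65],[0,0,65]],"yaw":[0,0,0,0,0],"gripper":[255,255,255,255,255]}'
```

```text
time_s: 9.83
ee_pos: [0.6217, -0.2358, 0.1387]
eef_rot: [-3.13, 0.002, 1.307]
force: [0.1, 0.8, 0.1]
grip_width: 0.0941
time_s: 10.25
ee_pos: [0.6219, -0.2359, 0.1396]
eef_rot: [-3.131, 0.003, 1.307]
force: [0.5, -0.2, -0.4]
grip_width: 0.0638
time_s: 10.67
ee_pos: [0.6206, -0.2353, 0.1911]
eef_rot: [-3.124, 0.001, 1.307]
force: [0.4, 1.0, -0.7]
grip_width: 0.0577
time_s: 11.08
ee_pos: [0.6204, -0.2351, 0.2552]
eef_rot: [-3.123, 0.001, 1.307]
force: [-0.2, -0.4, -1.1]
grip_width: 0.0572
```

```bash
for i in 1 2 3 4 5; do python3 -m creep '{"translation":[[-4,32,1],[-8,64,2],[-13,96,3],[-17,128,3],[-17,128,3]],"yaw":[0,0,0,0,0],"gripper":[255,255,255,255,255]}'; done
python3 - <<'E'
from h import *
c=shot("side","side2.png")
E
```

```text
time_s: 11.5
ee_pos: [0.6026, -0.1023, 0.257]
eef_rot: [-3.12, 0.0, 1.311]
force: [-0.3, 0.0, -0.6]
grip_width: 0.0575
time_s: 11.92
ee_pos: [0.5847, 0.0299, 0.2587]
eef_rot: [-3.118, 0.0, 1.314]
force: [0.2, 0.9, -0.1]
grip_width: 0.0577
time_s: 12.33
ee_pos: [0.5667, 0.1618, 0.2603]
eef_rot: [-3.116, 0.0, 1.318]
force: [-0.1, -0.7, -1.2]
grip_width: 0.0574
time_s: 12.75
ee_pos: [0.5486, 0.2934, 0.2616]
eef_rot: [-3.113, 0.001, 1.321]
force: [-0.2, 0.0, -0.7]
grip_width: 0.0575
time_s: 13.17
ee_pos: [0.5305, 0.4248, 0.2624]
eef_rot: [-3.111, 0.003, 1.325]
force: [0.0, -0.4, -0.2]
grip_width: 0.0576
```

View pics/side2.png

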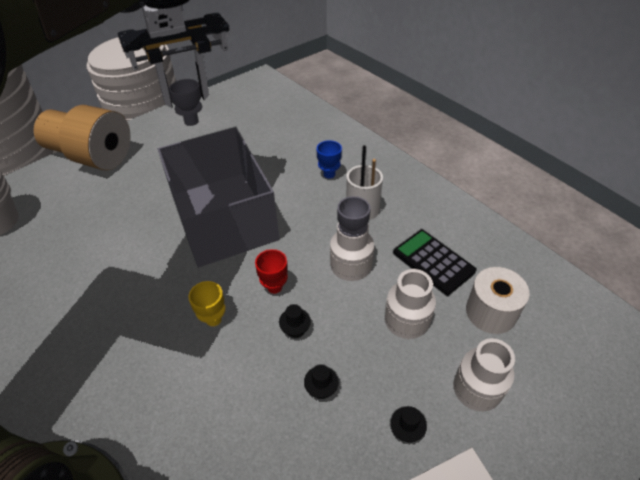

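Funnel held upright at (186,100). The right-hand stopper has been knocked from (381,409) to (408,424), so I'll re-measure it. Now I lower the funnel into the tub.

```bash
python3 -m creep '{"translation":[[2,-17,-30],[2,-17,-65],[2,-17,-100],[2,-17,-135],[2,-17,-165]],"yaw":[0,0,0,0,0],"gripper":[255,255,255,255,255]}'
python3 -m creep '{"translation":[[0,0,-5],[0,0,-10],[0,0,-10],[0,0,-10],[0,0,-10]],"yaw":[-0.01,-0.01,-0.01,-0.01,-0.01],"gripper":[255,255,255,75,75]}'
python3 -m creep '{"translation":[[0,0,0],[0,0,0],[0,0,40],[0,0,80],[0,0,120]],"yaw":[0,0,0,0,0],"gripper":[75,75,75,75,75]}'
python3 -m creep '{"translation":[[0,0,30],[0,0,50],[8,-32,50],[16,-64,50],[24,-96,50]],"yaw":[0,0,0,0,0],"gripper":[0,0,0,0,0]}'
python3 -m creep '{"translation":[[10,-38,0],[21,-76,0],[32,-114,0],[42,-152,0],[50,-189,0]],"yaw":[0,0,0,0,0],"gripper":[0,0,0,0,0]}'
```

```text
time_s: 13.63
ee_pos: [0.5334, 0.4031, 0.0943]
eef_rot: [-3.11, 0.006, 1.322]
force: [0.8, 0.6, -0.5]
grip_width: 0.0571
time_s: 14.05
ee_pos: [0.5343, 0.4034, 0.0865]
eef_rot: [-3.112, 0.003, 1.312]
force: [0.4, -1.3, 0.5]
grip_width: 0.0652
time_s: 14.47
ee_pos: [0.534, 0.4033, 0.2085]
eef_rot: [-3.112, 0.003, 1.312]
force: [-0.1, -0.4, 0.2]
grip_width: 0.0663
time_s: 14.88
ee_pos: [0.558, 0.3065, 0.2595]
eef_rot: [-3.113, 0.002, 1.314]
force: [0.9, -0.4, -0.1]
grip_width: 0.0932
time_s: 15.3
ee_pos: [0.6083, 0.1155, 0.2603]
eef_rot: [-3.114, 0.002, 1.314]
force: [0.2, 0.1, 0.0]
grip_width: 0.0939
```

```bash
python3 -m creep '{"translation":[[31,-30,-10],[31,-30,-40],[31,-30,-75],[31,-30,-110],[31,-30,-121]],"yaw":[0,0,0,0,0],"gripper":[0,0,0,0,0]}'
python3 -m creep '{"translation":[[0,0,0],[0,0,0],[0,0,0],[0,0,0],[0,0,0]],"yaw":[0,0,0,0,0],"gripper":[255,255,255,255,255]}'
python3 -m creep '{"translation":[[0,0,0],[0,0,0],[0,0,0],[0,0,20],[0,0,55]],"yaw":[0,0,0,0,0],"gripper":[255,255,255,255,255]}'
python3 -m creep '{"translation":[[0,0,30],[0,0,65],[0,0,70],[0,0,70],[0,0,70]],"yaw":[0,0,0,0,0],"gripper":[255,255,255,255,255]}'
```

```text
time_s: 15.72
ee_pos: [0.6375, 0.0851, 0.1345]
eef_rot: [-3.109, 0.004, 1.313]
force: [-0.4, 0.4, 0.4]
grip_width: 0.0941
time_s: 16.13
ee_pos: [0.6382, 0.0853, 0.1364]
eef_rot: [-3.111, 0.003, 1.314]
force: [-0.1, 0.3, 0.8]
grip_width: 0.064
time_s: 16.55
ee_pos: [0.6367, 0.0851, 0.1882]
eef_rot: [-3.104, 0.005, 1.314]
force: [-0.7, 0.4, 0.3]
grip_width: 0.0585
time_s: 16.97
ee_pos: [0.6365, 0.0851, 0.2574]
eef_rot: [-3.104, 0.006, 1.314]
force: [-0.0, -0.0, -0.5]
grip_width: 0.0589
```

```bash
python3 -m creep '{"translation":[[-15,28,0],[-30,56,0],[-45,84,0],[-60,112,0],[-65,113,0]],"yaw":[0,0,0,0,0],"gripper":[255,255,255,255,255]}'
python3 -m creep '{"translation":[[-15,28,0],[-30,56,0],[-45,84,0],[-60,112,0],[-65,112,0]],"yaw":[0,0,0,0,0],"gripper":[255,255,255,255,255]}'
python3 -m creep '{"translation":[[0,0,-30],[0,0,-65],[0,0,-100],[0,0,-135],[0,0,-165]],"yaw":[0,0,0,0,0],"gripper":[255,255,255,255,255]}'
python3 -m creep '{"translation":[[0,0,-2],[0,0,-4],[0,0,-5],[0,0,-5],[0,0,-5]],"yaw":[0,0,0,0,0],"gripper":[255,255,75,75,75]}'
python3 -m creep '{"translation":[[0,0,0],[0,0,0],[0,0,40],[0,0,80],[0,0,120]],"yaw":[0,0,0,0,0],"gripper":[75,75,75,75,75]}'
python3 -m creep '{"translation":[[0,0,40],[0,0,80],[0,35,80],[0,70,80],[0,110,80]],"yaw":[0,0,0,0,0],"gripper":[0,0,0,0,0]}'
python3 -m creep '{"translation":[[0,35,0],[0,70,0],[0,110,0],[0,110,0],[0,110,0]],"yaw":[0,0,0,0,0],"gripper":[75,75,75,75,75]}'
cat > m.py <<'E'
from h import *
import sys
np.set_printoptions(precision=4,suppress=True)
c=shot("top",sys.argv[1]);P=cloud(c)
hsv=cv2.cvtColor(c["pixels"],cv2.COLOR_RGB2HSV)
dark=(hsv[...,2]<70)
m=(dark&(P[...,2]>.02)&(P[...,2]<.07)&(P[...,0]>.33)&(P[...,0]<.56)&(P[...,1]<.1)&(P[...,1]>-.3)).astype(np.uint8)
n,l,st,ce=cv2.connectedComponentsWithStats(m)
for i in range(1,n):
    if st[i,4]<60: continue
    Q=P[l==i]
    for z0,z1 in((.05,.07),(.02,.036)):
        q=Q[(Q[:,2]>z0)&(Q[:,2]<z1)]
        if len(q)>20: print("stopper",np.round(ce[i]),z0,len(q),cv2.minEnclosingCircle((q[:,:2]*1000).astype(np.float32)))
for u,v in((317,220),(390,217),(466,222)):
    Q=P[v-30:v+25,u-30:u+30].reshape(-1,3);q=Q[(Q[:,2]>.095)&(Q[:,2]<.118)]
    if len(q)>20: print("rim",len(q),cv2.minEnclosingCircle((q[:,:2]*1000).astype(np.float32)),np.median(q[:,2]))
Q=P[230:480,490:640].reshape(-1,3)
for z0,z1 in((.008,.024),(.03,.06)):
    q=Q[(Q[:,2]>z0)&(Q[:,2]<z1)&(Q[:,1]>-.55)&(Q[:,0]>.28)&(Q[:,0]<.56)]
    if len(q)>20: print("lid",len(q),cv2.minAreaRect((q[:,:2]*1000).astype(np.float32)),np.median(q[:,2]))
E
python3 m.py top2.png
```

```text
time_s: 17.38
ee_pos: [0.5691, 0.2019, 0.2555]
eef_rot: [-3.101, 0.006, 1.317]
force: [0.5, 0.6, -0.4]
grip_width: 0.0584
time_s: 17.8
ee_pos: [0.5018, 0.3171, 0.2536]
eef_rot: [-3.098, 0.008, 1.321]
force: [0.7, -0.1, -0.9]
grip_width: 0.0583
time_s: 18.22
ee_pos: [0.5009, 0.3157, 0.0849]
eef_rot: [-3.096, 0.01, 1.321]
force: [0.6, -0.4, -1.1]
grip_width: 0.0582
time_s: 18.63
ee_pos: [0.5017, 0.316, 0.0817]
eef_rot: [-3.098, 0.008, 1.32]
force: [-0.1, 0.1, -0.6]
grip_width: 0.0661
time_s: 19.05
ee_pos: [0.5013, 0.3158, 0.2037]
eef_rot: [-3.098, 0.008, 1.32]
force: [0.1, 1.2, 0.1]
grip_width: 0.0663
time_s: 19.47
ee_pos: [0.5015, 0.4265, 0.2856]
eef_rot: [-3.099, 0.006, 1.319]
force: [0.3, 0.2, -0.5]
grip_width: 0.0932
time_s: 19.88
ee_pos: [0.5009, 0.5381, 0.2836]
eef_rot: [-3.098, 0.008, 1.321]
force: [0.6, -1.5, 0.0]
grip_width: 0.0668
stopper [454. 287.] 0.05 142 ((489.6131591796875, -208.14346313476562), 14.191351890563965)
stopper [454. 287.] 0.02 284 ((489.0558776855469, -207.04124450683594), 26.45426368713379)
stopper [342. 300.] 0.05 138 ((470.3870544433594, 38.99181365966797), 13.813519477844238)
stopper [342. 300.] 0.02 304 ((470.5618896484375, 39.07623291015625), 26.423532485961914)
stopper [395. 314.] 0.05 144 ((435.20831298828125, -74.29933166503906), 13.853721618652344)
stopper [395. 314.] 0.02 315 ((435.3094177246094, -74.5655288696289), 26.841489791870117)
rim 268 ((640.5205078125, 85.22603607177734), 28.9320011138916) 0.10465840278068328
rim 281 ((633.0908813476562, -69.23493957519531), 28.937820434570312) 0.10495945771711068
rim 276 ((624.872314453125, -234.76190185546875), 28.677379608154297) 0.10403403023407376
lid 7863 ((416.520263671875, -410.72802734375), (265.6255187988281, 273.57574462890625), 0.18815399706363678) 0.01579330767983711
lid 344 ((421.1891174316406, -381.2467041015625), (71.78347778320312, 19.3448429107666), 73.84790802001953) 0.04874704849199285
```

View pics/top2.png

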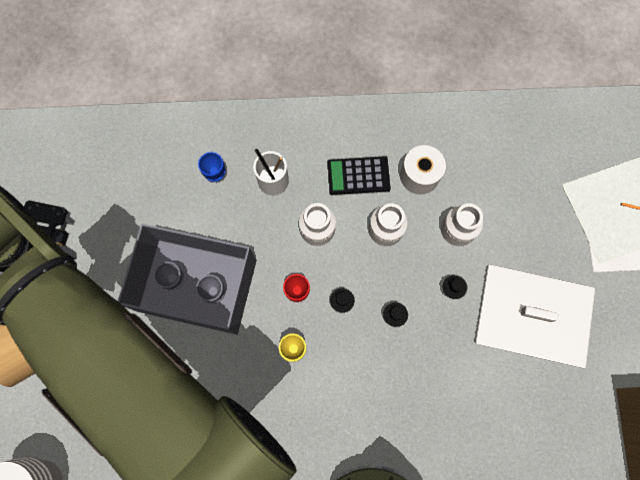

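Both funnels stand in the tub at (168,275) and (210,288). The lid lies clear with its handle at (540,313), and all three jars are open. The stoppers are at (342,300), (395,314) and, moved, (454,287). I take the left stopper first, for the left jar.

```bash
for i in 1 2 3 4; do python3 -m creep '{"translation":[[-2,-40,0],[-4,-80,0],[-8,-115,0],[-8,-125,0],[-8,-125,0]],"yaw":[0,0,0,0,0],"gripper":[75,75,75,75,75]}'; done
```

```text
time_s: 20.35
ee_pos: [0.4938, 0.4084, 0.2874]
eef_rot: [-3.101, 0.005, 1.316]
force: [0.3, 0.4, 0.4]
grip_width: 0.0663
time_s: 20.77
ee_pos: [0.4862, 0.2819, 0.2887]
eef_rot: [-3.103, 0.004, 1.314]
force: [0.7, 0.3, 0.9]
grip_width: 0.0664
time_s: 21.18
ee_pos: [0.4788, 0.1564, 0.2893]
eef_rot: [-3.104, 0.003, 1.312]
force: [0.3, 0.3, -0.2]
grip_width: 0.0666
time_s: 21.6
ee_pos: [0.4716, 0.0312, 0.2895]
eef_rot: [-3.104, 0.003, 1.31]
force: [1.3, 0.5, 0.7]
grip_width: 0.0665
```

```bash
python3 -m creep '{"translation":[[-1,8,-40],[-1,8,-80],[-1,8,-120],[-1,8,-150],[-1,8,-150]],"yaw":[0,0,0,0,0],"gripper":[75,75,75,75,75]}' 30
python3 -m creep '{"translation":[[0,0,-40],[0,0,-75],[0,0,-88],[0,0,-88],[0,0,-88]],"yaw":[0,0,0,0,0],"gripper":[75,75,75,75,75]}'
```

```text
time_s: 22.02
ee_pos: [0.4686, 0.0414, 0.1344]
eef_rot: [-3.095, 0.005, 1.312]
force: [-0.4, 0.0, -0.4]
grip_width: 0.0661
time_s: 22.43
ee_pos: [0.4698, 0.0425, 0.0477]
eef_rot: [-3.096, 0.005, 1.313]
force: [-0.1, 0.5, 0.0]
grip_width: 0.0664
```

```bash
python3 -m creep '{"translation":[[1,-3,5],[1,-3,5],[1,-3,5],[1,-3,5],[1,-3,5]],"yaw":[0,0,0,0,0],"gripper":[75,75,75,150,255]}' 30
python3 -m creep '{"translation":[[0,0,0],[0,0,0],[0,0,0],[0,0,0],[0,0,0]],"yaw":[0,0,0,0,0],"gripper":[255,255,255,255,255]}'
python3 -m creep '{"translation":[[0,0,25],[0,0,60],[0,0,95],[0,0,130],[0,0,130]],"yaw":[0,0,0,0,0],"gripper":[255,255,255,255,255]}'
python3 -m creep '{"translation":[[0,0,20],[0,0,30],[0,0,30],[0,0,30],[0,0,30]],"yaw":[0,0,0,0,0],"gripper":[255,255,255,255,255]}'
python3 -m creep '{"translation":[[34,9,0],[68,18,0],[102,27,0],[136,36,0],[136,36,0]],"yaw":[0,0,0,0,0],"gripper":[255,255,255,255,255]}'
```

```text
time_s: 22.85
ee_pos: [0.4711, 0.0395, 0.0533]
eef_rot: [-3.097, 0.004, 1.313]
force: [-0.0, -0.3, -0.3]
grip_width: 0.0562
time_s: 23.27
ee_pos: [0.4713, 0.0395, 0.0534]
eef_rot: [-3.098, 0.004, 1.313]
force: [0.8, -0.2, 0.9]
grip_width: 0.0273
time_s: 23.68
ee_pos: [0.4735, 0.0395, 0.1895]
eef_rot: [-3.107, 0.002, 1.313]
force: [0.5, 0.5, -0.1]
grip_width: 0.0275
time_s: 24.1
ee_pos: [0.473, 0.0395, 0.218]
eef_rot: [-3.105, 0.003, 1.313]
force: [0.3, -0.6, -0.8]
grip_width: 0.0276
time_s: 24.52
ee_pos: [0.6121, 0.0766, 0.2139]
eef_rot: [-3.101, 0.004, 1.314]
force: [-1.8, 0.3, -0.5]
grip_width: 0.0275
```

```bash
python3 -m creep '{"translation":[[28,9,-10],[28,9,-20],[28,9,-20],[28,9,-20],[28,9,-20]],"yaw":[0,0,0,0,0],"gripper":[255,255,255,255,255]}'
python3 - <<'E'
from h import *
c=shot("side","side3.png",(270,120,430,300),4)
import json
o=ctrl.get_obs();print(o["ee_pos"])
K=np.array([[c["fx"],0,c["cx"]],[0,c["fy"],c["cy"]],[0,0,1]])
e=np.array(o["ee_pos"])
X=np.array([[.6405,.0852,.105],e-[0,0,.053],e-[0,0,.053-.024],e])
p,_=cv2.projectPoints(X,cv2.Rodrigues(np.array(c["R"]))[0],np.array(c["t"]),K,np.array(c["dist"]))
print((p.reshape(-1,2)-[270,120])*4)
E
```

```text
time_s: 24.93
ee_pos: [0.6397, 0.0854, 0.1946]
eef_rot: [-3.101, 0.003, 1.313]
force: [0.2, 0.4, -1.0]
grip_width: 0.0276
[0.63980594 0.08540018 0.19515641]
[[329.03949518 427.97594034]
 [330.3292075  367.69188399]
 [332.20839998 326.25199728]
 [334.57147797 273.72062096]]
```

View pics/side3.png

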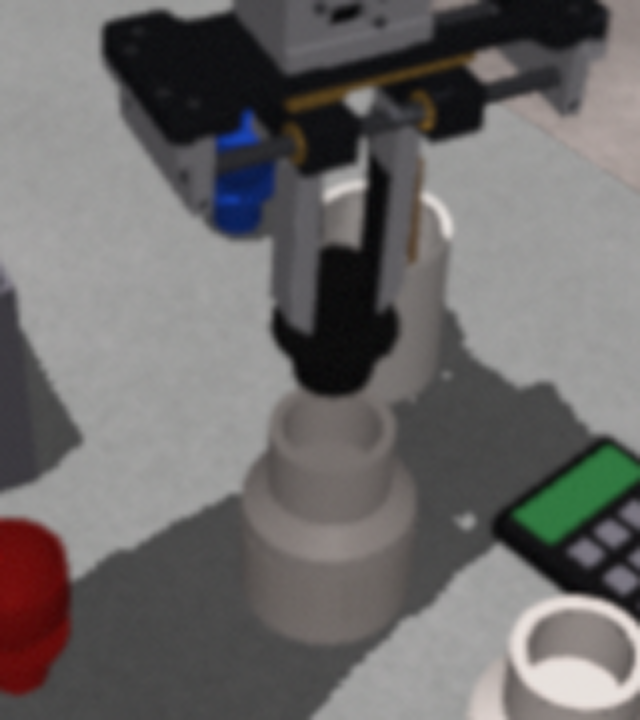

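The stopper foot at (333,372) is over the mouth centre at (333,425), upright and aligned. I lower it and press.

```bash
python3 -m creep '{"translation":[[0,0,-20],[0,0,-40],[0,0,-50],[0,0,-50],[0,0,-50]],"yaw":[0,0,0,0,0],"gripper":[255,255,255,255,255]}'
python3 -m creep '{"translation":[[0,0,-3],[0,0,-6],[0,0,-9],[0,0,-9],[0,0,-9]],"yaw":[0,0,0,0,0],"gripper":[255,255,255,255,255]}'
python3 -m creep '{"translation":[[0,0,-1],[0,0,-2],[0,0,-3],[0,0,-3],[0,0,-3]],"yaw":[0,0,0,0,0],"gripper":[255,255,255,255,255]}'
```

```text
time_s: 25.4
ee_pos: [0.6398, 0.0853, 0.146]
eef_rot: [-3.103, 0.003, 1.313]
force: [0.6, 0.1, -0.9]
grip_width: 0.0276
time_s: 25.82
ee_pos: [0.6398, 0.0853, 0.1371]
eef_rot: [-3.102, 0.003, 1.313]
force: [-0.1, -0.6, -1.1]
grip_width: 0.0277
time_s: 26.23
ee_pos: [0.64, 0.0853, 0.1345]
eef_rot: [-3.103, 0.003, 1.313]
force: [-1.1, -0.3, 2.6]
grip_width: 0.0271
```

```bash
python3 -m creep '{"translation":[[0,0,-2],[0,0,-4],[0,0,-4],[0,0,-4],[0,0,-4]],"yaw":[0,0,0,0,0],"gripper":[255,255,255,255,255]}'
```

```text
time_s: 26.65
ee_pos: [0.6411, 0.0854, 0.1343]
eef_rot: [-3.108, 0.001, 1.313]
force: [-8.3, -0.4, 26.1]
grip_width: 0.0276
```

```bash
python3 -m creep '{"translation":[[-1,0,0],[-1,0,0],[-1,0,0],[-1,0,0],[-1,0,0]],"yaw":[0,0,0,0,0],"gripper":[255,100,100,100,100]}'
python3 -m creep '{"translation":[[0,0,0],[0,0,25],[0,0,55],[0,0,75],[0,0,75]],"yaw":[0,0,0,0,0],"gripper":[75,75,75,75,75]}'
for i in 1 2; do python3 -m creep '{"translation":[[-30,-24,0],[-60,-48,0],[-90,-70,0],[-102,-80,0],[-102,-80,0]],"yaw":[0,0,0,0,0],"gripper":[75,75,75,75,75]}'; done
```

```text
time_s: 27.07
ee_pos: [0.6399, 0.0854, 0.1337]
eef_rot: [-3.107, 0.002, 1.313]
force: [-0.6, 0.2, -0.1]
grip_width: 0.0507
time_s: 27.48
ee_pos: [0.6412, 0.0855, 0.2133]
eef_rot: [-3.113, -0.001, 1.313]
force: [-0.8, -0.6, 0.2]
grip_width: 0.0666
time_s: 27.9
ee_pos: [0.5373, 0.0038, 0.2131]
eef_rot: [-3.113, -0.0, 1.311]
force: [0.9, -0.7, 0.6]
grip_width: 0.0665
time_s: 28.32
ee_pos: [0.4339, -0.0774, 0.213]
eef_rot: [-3.112, 0.0, 1.309]
force: [-0.1, 0.6, -0.3]
grip_width: 0.0661
```

```bash
python3 -m creep '{"translation":[[2,2,-40],[2,2,-80],[2,2,-115],[2,2,-120],[2,2,-120]],"yaw":[0,0,0,0,0],"gripper":[75,75,75,75,75]}'
python3 -m creep '{"translation":[[0,0,-15],[0,0,-30],[0,0,-34],[0,0,-34],[0,0,-34]],"yaw":[0,0,0,0,0],"gripper":[75,75,75,75,75]}'
python3 - <<'E'
from h import *
c=shot("side","side4.png",(240,280,440,440),4)
E
```

```text
time_s: 28.73
ee_pos: [0.4356, -0.0748, 0.0916]
eef_rot: [-3.108, -0.0, 1.31]
force: [-0.2, -0.3, -0.7]
grip_width: 0.0661
time_s: 29.15
ee_pos: [0.4366, -0.0749, 0.0592]
eef_rot: [-3.11, -0.0, 1.31]
force: [0.1, 0.6, 0.4]
grip_width: 0.0665
```

View pics/side4.png

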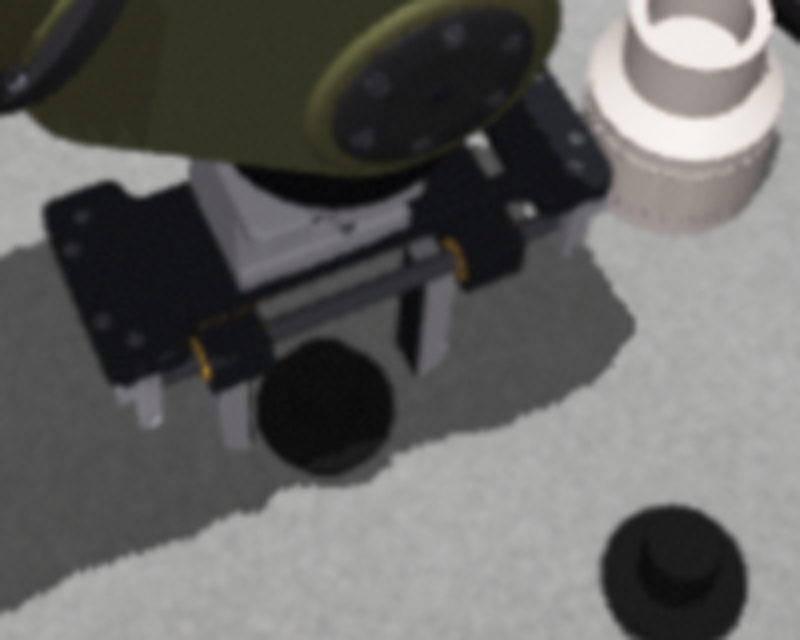

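The stopper at (325,405) sits between the fingers. I grip it and carry it to the middle jar.

```bash
python3 -m creep '{"translation":[[-1,0,-6],[-1,0,-6],[-1,0,-6],[-1,0,-6],[-1,0,-6]],"yaw":[0,0,0,0,0],"gripper":[75,75,255,255,255]}' 30
python3 -m creep '{"translation":[[0,0,0],[0,0,0],[0,0,0],[0,0,0],[0,0,0]],"yaw":[0,0,0,0,0],"gripper":[255,255,255,255,255]}'
python3 -m creep '{"translation":[[0,0,25],[0,0,60],[0,0,95],[0,0,130],[0,0,130]],"yaw":[0,0,0,0,0],"gripper":[255,255,255,255,255]}'
python3 -m creep '{"translation":[[0,0,20],[10,0,25],[40,0,25],[58,1,25],[58,1,25]],"yaw":[0,0,0,0,0],"gripper":[255,255,255,255,255]}'
python3 -m creep '{"translation":[[34,1,0],[68,2,0],[102,3,0],[130,4,0],[130,4,0]],"yaw":[0,0,0,0,0],"gripper":[255,255,255,255,255]}'
```

```text
time_s: 29.62
ee_pos: [0.4357, -0.0749, 0.0533]
eef_rot: [-3.111, -0.0, 1.31]
force: [-0.3, -0.1, -0.8]
grip_width: 0.0498
time_s: 30.03
ee_pos: [0.4356, -0.0749, 0.0533]
eef_rot: [-3.11, -0.0, 1.31]
force: [-0.0, 0.1, -0.5]
grip_width: 0.0275
time_s: 30.45
ee_pos: [0.4377, -0.0754, 0.1892]
eef_rot: [-3.119, -0.0, 1.31]
force: [-0.3, -0.1, 0.1]
grip_width: 0.0276
time_s: 30.87
ee_pos: [0.4977, -0.0743, 0.2135]
eef_rot: [-3.119, -0.0, 1.31]
force: [-0.4, 0.3, -1.0]
grip_width: 0.0275
time_s: 31.28
ee_pos: [0.63, -0.07, 0.2111]
eef_rot: [-3.117, -0.0, 1.311]
force: [-0.9, 0.3, -1.8]
grip_width: 0.0276
```

```bash
python3 -m creep '{"translation":[[3,1,-20],[3,1,-45],[3,1,-63],[3,1,-63],[3,1,-63]],"yaw":[0,0,0,0,0],"gripper":[255,255,255,255,255]}'
python3 -m creep '{"translation":[[0,0,-4],[0,0,-8],[0,0,-11],[0,0,-11],[0,0,-11]],"yaw":[0,0,0,0,0],"gripper":[255,255,255,255,255]}'
```

```text
time_s: 31.7
ee_pos: [0.6323, -0.0691, 0.1477]
eef_rot: [-3.116, -0.0, 1.311]
force: [-0.9, -0.2, -0.8]
grip_width: 0.0277
time_s: 32.12
ee_pos: [0.6323, -0.0691, 0.1369]
eef_rot: [-3.116, -0.0, 1.311]
force: [-0.3, -0.5, -1.4]
grip_width: 0.0277
```

```bash
python3 -m creep '{"translation":[[0,0,-1],[0,0,-2],[0,0,-3],[0,0,-3],[0,0,-3]],"yaw":[0,0,0,0,0],"gripper":[255,255,255,255,255]}'
python3 -m creep '{"translation":[[0,0,-2],[0,0,-4],[0,0,-4],[0,0,-4],[0,0,-4]],"yaw":[0,0,0,0,0],"gripper":[255,255,255,255,255]}'
```

```text
time_s: 32.53
ee_pos: [0.6325, -0.0692, 0.1342]
eef_rot: [-3.117, -0.0, 1.311]
force: [0.8, -1.7, 2.0]
grip_width: 0.0272
time_s: 32.95
ee_pos: [0.6335, -0.0693, 0.134]
eef_rot: [-3.121, -0.0, 1.311]
force: [-8.0, 1.1, 26.9]
grip_width: 0.0274
```

```bash
python3 -m creep '{"translation":[[-1,0,0],[-1,0,0],[-1,0,0],[-1,0,0],[-1,0,0]],"yaw":[0,0,0,0,0],"gripper":[255,100,100,100,100]}'
python3 -m creep '{"translation":[[0,0,0],[0,0,25],[0,0,55],[0,0,75],[0,0,75]],"yaw":[0,0,0,0,0],"gripper":[75,75,75,75,75]}'
for i in 1 2; do python3 -m creep '{"translation":[[-24,-23,0],[-48,-46,0],[-72,-69,0],[-72,-69,0],[-72,-69,0]],"yaw":[0,0,0,0,0],"gripper":[75,75,75,75,75]}'; done
python3 -m creep '{"translation":[[0,0,-40],[0,0,-80],[0,0,-100],[0,0,-100],[0,0,-100]],"yaw":[0,0,0,0,0],"gripper":[75,75,75,75,75]}'
python3 - <<'E'
from h import *
c=shot("side","side5.png",(300,300,500,450),4)
E
```

```text
time_s: 33.37
ee_pos: [0.6323, -0.0692, 0.1334]
eef_rot: [-3.12, -0.0, 1.311]
force: [-0.5, 0.3, 0.1]
grip_width: 0.0502
time_s: 33.78
ee_pos: [0.6336, -0.0694, 0.213]
eef_rot: [-3.127, -0.001, 1.311]
force: [-0.9, -0.2, 0.4]
grip_width: 0.0663
time_s: 34.2
ee_pos: [0.5609, -0.1393, 0.2127]
eef_rot: [-3.126, -0.001, 1.309]
force: [-0.1, 1.0, -0.6]
grip_width: 0.0664
time_s: 34.62
ee_pos: [0.489, -0.2085, 0.2125]
eef_rot: [-3.126, -0.001, 1.308]
force: [0.1, -0.2, 0.7]
grip_width: 0.0663
time_s: 35.03
ee_pos: [0.4898, -0.2075, 0.1122]
eef_rot: [-3.125, -0.002, 1.309]
force: [0.9, 0.1, 0.8]
grip_width: 0.0661
```

View pics/side5.png

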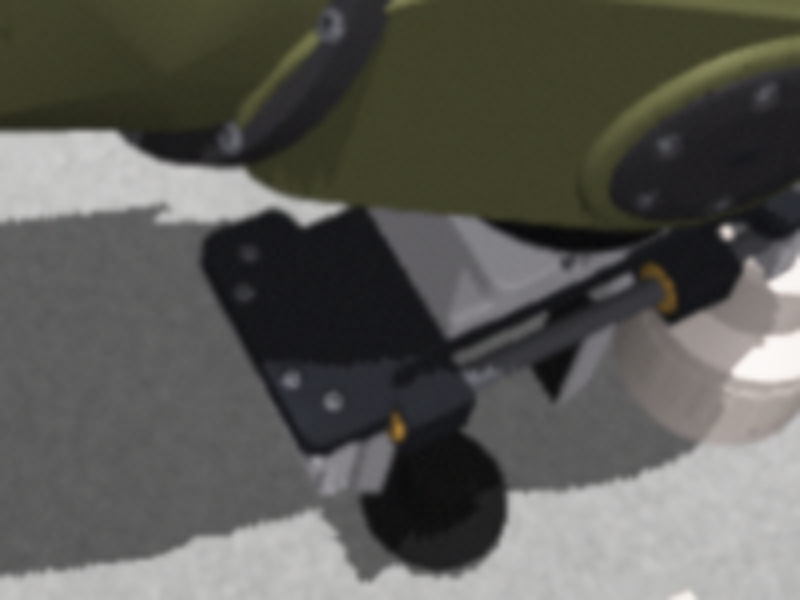

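The stopper at (435,500) lies beneath the fingers as expected. I go down, grip and carry it to the right jar.

```bash
python3 -m creep '{"translation":[[-1,0,-30],[-1,0,-50],[-1,0,-58],[-1,0,-58],[-1,0,-58]],"yaw":[0,0,0,0,0],"gripper":[75,75,75,75,75]}' 30
python3 -m creep '{"translation":[[0,0,0],[0,0,0],[0,0,0],[0,0,0],[0,0,0]],"yaw":[0,0,0,0,0],"gripper":[255,255,255,255,255]}'
python3 -m creep '{"translation":[[0,0,0],[0,0,0],[0,0,0],[0,0,0],[0,0,0]],"yaw":[0,0,0,0,0],"gripper":[255,255,255,255,255]}'
python3 -m creep '{"translation":[[0,0,25],[0,0,60],[0,0,95],[0,0,130],[0,0,130]],"yaw":[0,0,0,0,0],"gripper":[255,255,255,255,255]}'
python3 -m creep '{"translation":[[0,0,25],[34,-7,25],[68,-14,25],[68,-14,25],[68,-14,25]],"yaw":[0,0,0,0,0],"gripper":[255,255,255,255,255]}'
python3 -m creep '{"translation":[[34,-7,0],[64,-13,0],[64,-13,0],[64,-13,0],[64,-13,0]],"yaw":[0,0,0,0,0],"gripper":[255,255,255,255,255]}'
```

```text
time_s: 35.5
ee_pos: [0.4902, -0.2083, 0.0571]
eef_rot: [-3.129, -0.001, 1.309]
force: [-0.7, 0.1, 0.2]
grip_width: 0.0664
time_s: 35.92
ee_pos: [0.4903, -0.2083, 0.0574]
eef_rot: [-3.129, -0.001, 1.309]
force: [-0.4, 1.2, 0.2]
grip_width: 0.0364
time_s: 36.33
ee_pos: [0.4903, -0.2084, 0.0576]
eef_rot: [-3.129, -0.001, 1.309]
force: [-0.2, 0.4, 2.9]
grip_width: 0.0274
time_s: 36.75
ee_pos: [0.4922, -0.2093, 0.1941]
eef_rot: [-3.139, 0.001, 1.309]
force: [0.4, -0.5, -0.7]
grip_width: 0.0275
time_s: 37.17
ee_pos: [0.5606, -0.2232, 0.2171]
eef_rot: [-3.136, 0.001, 1.31]
force: [-1.1, -0.1, -1.4]
grip_width: 0.0272
time_s: 37.58
ee_pos: [0.6237, -0.236, 0.2168]
eef_rot: [-3.135, 0.001, 1.309]
force: [0.8, -0.6, -1.4]
grip_width: 0.0274
```

```bash
python3 -m creep '{"translation":[[1,1,-20],[1,1,-45],[1,1,-65],[1,1,-65],[1,1,-65]],"yaw":[0,0,0,0,0],"gripper":[255,255,255,255,255]}'
python3 -m creep '{"translation":[[0,0,-4],[0,0,-8],[0,0,-11],[0,0,-11],[0,0,-11]],"yaw":[0,0,0,0,0],"gripper":[255,255,255,255,255]}'
python3 -m creep '{"translation":[[0,0,-1],[0,0,-2],[0,0,-3],[0,0,-3],[0,0,-3]],"yaw":[0,0,0,0,0],"gripper":[255,255,255,255,255]}'
```

```text
time_s: 38.0
ee_pos: [0.624, -0.235, 0.1523]
eef_rot: [-3.135, 0.001, 1.309]
force: [-0.1, -0.4, -0.6]
grip_width: 0.0272
time_s: 38.42
ee_pos: [0.6242, -0.235, 0.1416]
eef_rot: [-3.135, 0.001, 1.309]
force: [2.6, -0.2, -1.6]
grip_width: 0.0271
time_s: 38.83
ee_pos: [0.6243, -0.235, 0.1387]
eef_rot: [-3.136, 0.001, 1.309]
force: [2.1, 0.5, 0.4]
grip_width: 0.0271
```

```bash
python3 -m creep '{"translation":[[0,0,-2],[0,0,-4],[0,0,-4],[0,0,-4],[0,0,-4]],"yaw":[0,0,0,0,0],"gripper":[255,255,255,255,255]}'
python3 -m creep '{"translation":[[0,0,0],[0,0,0],[0,0,0],[0,0,0],[0,0,0]],"yaw":[0,0,0,0,0],"gripper":[255,100,100,100,100]}'
python3 -m creep '{"translation":[[0,0,0],[0,0,25],[0,0,55],[0,0,80],[0,0,80]],"yaw":[0,0,0,0,0],"gripper":[75,75,75,75,75]}'
for i in 1 2; do python3 -m creep '{"translation":[[-34,-24,0],[-68,-48,0],[-102,-72,0],[-102,-73,0],[-102,-73,0]],"yaw":[0,0,0,0,0],"gripper":[100,100,100,100,100]}'; done
```

```text
time_s: 39.25
ee_pos: [0.6248, -0.2352, 0.1384]
eef_rot: [-3.139, 0.001, 1.309]
force: [-8.1, 4.3, 25.0]
grip_width: 0.0274
time_s: 39.67
ee_pos: [0.6246, -0.2351, 0.1378]
eef_rot: [-3.138, 0.001, 1.309]
force: [-0.4, 1.5, -0.5]
grip_width: 0.0508
time_s: 40.08
ee_pos: [0.6259, -0.2357, 0.2235]
eef_rot: [3.138, 0.002, 1.309]
force: [0.1, 0.1, 1.3]
grip_width: 0.0661
time_s: 40.5
ee_pos: [0.5227, -0.3099, 0.2235]
eef_rot: [3.138, 0.002, 1.307]
force: [-0.1, 0.3, 0.0]
grip_width: 0.0571
time_s: 40.92
ee_pos: [0.4204, -0.3836, 0.2234]
eef_rot: [3.138, 0.002, 1.305]
force: [-0.1, -0.4, -0.3]
grip_width: 0.0574
```

All three stoppers met a firm stop at the home height (about 25 N, with no further travel). Now the lid goes back.

```bash
python3 -m creep '{"translation":[[2,3,-40],[2,3,-80],[2,3,-120],[2,3,-140],[2,3,-140]],"yaw":[0,0,0,0,0],"gripper":[100,100,100,100,100]}' 35
python3 -m creep '{"translation":[[0,0,-20],[0,0,-40],[0,0,-46],[0,0,-46],[0,0,-46]],"yaw":[0,0,0,0,0],"gripper":[100,100,100,100,100]}'
python3 -m creep '{"translation":[[0,0,0],[0,0,0],[0,0,0],[0,0,0],[0,0,0]],"yaw":[0,0,0,0,0],"gripper":[255,255,255,255,255]}'
python3 -m creep '{"translation":[[0,0,0],[0,0,0],[0,0,0],[0,0,0],[0,0,0]],"yaw":[0,0,0,0,0],"gripper":[255,255,255,255,255]}'
python3 -m creep '{"translation":[[0,0,30],[0,0,65],[0,0,100],[0,0,130],[0,0,130]],"yaw":[0,0,0,0,0],"gripper":[255,255,255,255,255]}'
```

```text
time_s: 41.33
ee_pos: [0.4224, -0.3777, 0.0784]
eef_rot: [-3.139, -0.002, 1.307]
force: [0.5, 0.7, 0.3]
grip_width: 0.0571
time_s: 41.75
ee_pos: [0.4242, -0.3775, 0.0343]
eef_rot: [-3.141, -0.001, 1.308]
force: [0.7, 2.4, 5.9]
grip_width: 0.0573
time_s: 42.17
ee_pos: [0.4243, -0.3775, 0.0344]
eef_rot: [-3.141, -0.001, 1.308]
force: [0.2, -0.4, 0.0]
grip_width: 0.0273
time_s: 42.58
ee_pos: [0.4242, -0.3775, 0.0344]
eef_rot: [-3.141, -0.001, 1.308]
force: [0.3, -0.3, 0.3]
grip_width: 0.0178
time_s: 43.0
ee_pos: [0.4257, -0.3789, 0.1705]
eef_rot: [3.135, 0.003, 1.308]
force: [-0.1, 0.0, -1.2]
grip_width: 0.0177
```

```bash
python3 -m creep '{"translation":[[0,0,30],[0,0,65],[0,0,90],[0,0,90],[0,0,90]],"yaw":[0,0,0,0,0],"gripper":[255,255,255,255,255]}'
python3 - <<'E'
from h import *
np.set_printoptions(precision=4,suppress=True)
P=cloud(shot("top"))
Q=P[200:350,95:275].reshape(-1,3); q=Q[(Q[:,2]>.122)&(Q[:,2]<.138)]
print(len(q),cv2.minAreaRect((q[:,:2]*1000).astype(np.float32)),np.median(q[:,2]))
o=ctrl.get_obs()
print(o["ee_pos"])
E
for i in 1 2 3 4; do python3 -m creep '{"translation":[[5,37,0],[10,74,0],[15,111,0],[19,148,0],[19,148,0]],"yaw":[0,0,0,0,0],"gripper":[255,255,255,255,255]}'; done
```

```text
time_s: 43.42
ee_pos: [0.4257, -0.379, 0.2604]
eef_rot: [3.134, 0.004, 1.308]
force: [0.3, -0.0, -2.8]
grip_width: 0.0178
1046 ((520.5477294921875, 358.00732421875), (230.7909698486328, 171.27899169921875), 75.0930404663086) 0.12972789814229213
[ 0.4254 -0.3787  0.259 ]
time_s: 43.88
ee_pos: [0.4444, -0.2258, 0.2572]
eef_rot: [3.139, 0.0, 1.312]
force: [0.5, -0.2, -1.4]
grip_width: 0.0179
time_s: 44.3
ee_pos: [0.4631, -0.0731, 0.2554]
eef_rot: [-3.141, -0.001, 1.316]
force: [-0.0, -1.3, -0.7]
grip_width: 0.018
time_s: 44.72
ee_pos: [0.4818, 0.0793, 0.2534]
eef_rot: [-3.138, -0.001, 1.32]
force: [0.2, -0.7, -1.8]
grip_width: 0.0182
time_s: 45.13
ee_pos: [0.5004, 0.2315, 0.2509]
eef_rot: [-3.135, 0.0, 1.323]
force: [-1.0, -0.9, -2.7]
grip_width: 0.0177
```

```bash
python3 -m creep '{"translation":[[5,37,0],[10,74,0],[16,111,-5],[21,131,-15],[21,131,-15]],"yaw":[-0.012,-0.012,-0.012,-0.012,-0.012],"gripper":[255,255,255,255,255]}'
python3 -m creep '{"translation":[[0,0,-20],[0,0,-40],[0,0,-48],[0,0,-48],[0,0,-48]],"yaw":[0,0,0,0,0],"gripper":[255,255,255,255,255]}'
python3 - <<'E'
from h import *
np.set_printoptions(precision=4,suppress=True)
shot("side","side6.png",(130,90,310,270),3.3)
c=shot("top");P=cloud(c);rgb=c["pixels"].astype(int)
m=(P[...,2]>.158)&(P[...,2]<.182)&(rgb.min(-1)>140)
m[:, 300:]=False
q=P[m]; print(len(q),cv2.minAreaRect((q[:,:2]*1000).astype(np.float32)),np.median(q[:,2]))
h=cv2.convexHull((q[:,:2]*1000).astype(np.float32)).reshape(-1,2)
print(cv2.approxPolyDP(h,6,True).reshape(-1,2))
E
```

```text
time_s: 45.55
ee_pos: [0.5208, 0.3647, 0.2311]
eef_rot: [-3.13, 0.004, 1.314]
force: [-0.7, -0.6, -2.0]
grip_width: 0.0181
time_s: 45.97
ee_pos: [0.5211, 0.364, 0.1831]
eef_rot: [-3.13, 0.005, 1.313]
force: [-0.7, -0.5, -1.7]
grip_width: 0.0178
1271 ((405.4747314453125, 469.09906005859375), (192.78057861328125, 597.447998046875), 36.17524719238281) 0.16513909054307252
[[575.4636 223.6882]
 [602.1795 341.912 ]
 [529.1349 463.2878]
 [151.3431 653.3386]
 [440.4077 258.0236]]
```

View pics/side6.png

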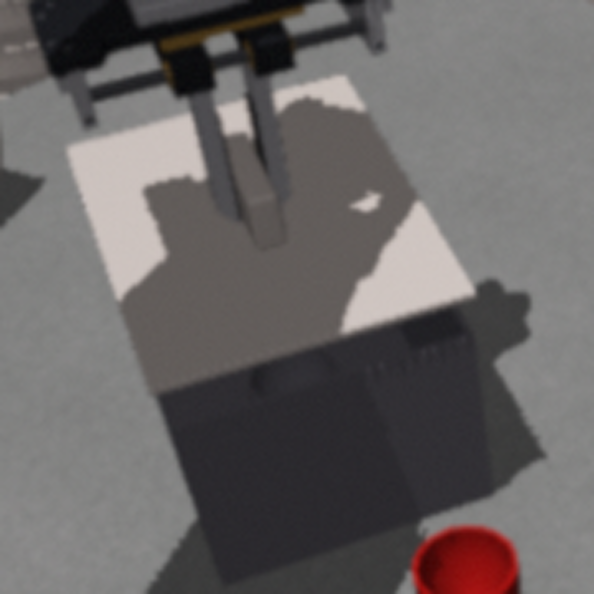

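The lid hovers level over the tub, with plate corners in the crop at (67,148), (346,76), (475,293) and (155,392). I compute its centre from those.

```bash
python3 - <<'E'
from h import *
np.set_printoptions(precision=4,suppress=True)
c=shot("side")
uv=np.array([[67,148],[346,76],[475,293],[155,392]])/3.3+[130,90]
X=atz(c,uv,.1637);print(X,X.mean(0),np.linalg.norm(np.diff(X,axis=0),axis=1))
P=cloud(c);rgb=c["pixels"].astype(int)
q=P[(P[...,2]>.152)&(P[...,2]<.170)&(P[...,0]>.38)&(P[...,1]>.2)]
q=q[np.hypot(q[:,0]-.52,q[:,1]-.36)<.17]
print(len(q),cv2.minAreaRect((q[:,:2]*1000).astype(np.float32)),np.median(q[:,2]))
E
```

```text
[[0.4656 0.493  0.1637]
 [0.6348 0.444  0.1637]
 [0.575  0.2201 0.1637]
 [0.407  0.2644 0.1637]] [0.5206 0.3554 0.1637] [0.1762 0.2317 0.1737]
6667 ((520.41943359375, 359.29608154296875), (242.9482421875, 180.614990234375), 74.87934875488281) 0.16509843613626463
```

```bash
python3 -m creep '{"translation":[[0,-1,-8],[0,-1,-16],[0,-1,-22],[0,-1,-22],[0,-1,-22]],"yaw":[0,0,0,0,0],"gripper":[255,255,255,255,255]}'
python3 -m creep '{"translation":[[0,0,-2],[0,0,-4],[0,0,-6],[0,0,-6],[0,0,-6]],"yaw":[0,0,0,0,0],"gripper":[255,255,255,255,255]}'
```

```text
time_s: 46.53
ee_pos: [0.5211, 0.3635, 0.1618]
eef_rot: [-3.131, 0.004, 1.314]
force: [-0.5, 0.5, -1.9]
grip_width: 0.0178
time_s: 46.95
ee_pos: [0.5212, 0.3635, 0.1559]
eef_rot: [-3.131, 0.004, 1.314]
force: [0.5, -0.9, -1.4]
grip_width: 0.0178
```

```bash
python3 -m creep '{"translation":[[0,0,-1],[0,0,-2],[0,0,-2],[0,0,-2],[0,0,-2]],"yaw":[0,0,0,0,0],"gripper":[255,255,255,255,255]}'
python3 -m creep '{"translation":[[0,0,0],[0,0,0],[0,0,0],[0,0,0],[0,0,0]],"yaw":[0,0,0,0,0],"gripper":[150,100,100,100,100]}'
python3 -m creep '{"translation":[[0,0,20],[0,0,50],[0,0,80],[0,0,100],[0,0,100]],"yaw":[0,0,0,0,0],"gripper":[100,100,100,100,100]}'
for i in 1 2; do python3 -m creep '{"translation":[[-25,30,0],[-50,60,0],[-75,90,0],[-90,110,0],[-90,110,0]],"yaw":[0,0,0,0,0],"gripper":[100,100,100,100,100]}'; done
python3 m.py top3.png
python3 - <<'E'
from h import *
c=shot("top");P=cloud(c)
Q=P[200:350,95:275].reshape(-1,3)
for a,b in((.122,.145),(.155,.18)):
    q=Q[(Q[:,2]>a)&(Q[:,2]<b)]; print(len(q),cv2.minAreaRect((q[:,:2]*1000).astype(np.float32)),np.median(q[:,2]))
for n,x,y in(("L",.6405,.085),("M",.633,-.069),("R",.6245,-.235)):
    q=P[(np.hypot(P[...,0]-x,P[...,1]-y)<.05)]
    for a,b in((.127,.15),(.1,.118)):
        r=q[(q[:,2]>a)&(q[:,2]<b)]; print(n,len(r),cv2.minEnclosingCircle((r[:,:2]*1000).astype(np.float32)),np.median(r[:,2]))
shot("side","side7.png")
E
```

```text
time_s: 47.37
ee_pos: [0.5214, 0.3637, 0.1549]
eef_rot: [-3.132, 0.003, 1.314]
force: [-4.1, -1.1, 5.3]
grip_width: 0.0178
time_s: 47.78
ee_pos: [0.5213, 0.3636, 0.1547]
eef_rot: [-3.132, 0.003, 1.314]
force: [-0.1, -0.5, 0.2]
grip_width: 0.0481
time_s: 48.2
ee_pos: [0.5223, 0.3642, 0.2597]
eef_rot: [-3.137, -0.002, 1.314]
force: [-0.2, 0.5, 0.0]
grip_width: 0.057
time_s: 48.62
ee_pos: [0.429, 0.4774, 0.2588]
eef_rot: [-3.136, -0.002, 1.318]
force: [0.2, -0.8, -0.3]
grip_width: 0.0573
time_s: 49.03
ee_pos: [0.3359, 0.5901, 0.2574]
eef_rot: [-3.135, -0.001, 1.322]
force: [-0.7, 0.2, 0.4]
grip_width: 0.0575
rim 381 ((639.990478515625, 85.73361206054688), 28.084442138671875) 0.1103430430631025
rim 396 ((633.4535522460938, -69.501708984375), 29.076894760131836) 0.1099158662998786
rim 365 ((624.3178100585938, -234.4907989501953), 28.41202163696289) 0.10972294126633675
lid 32 ((411.0849304199219, -415.818359375), (254.51422119140625, 268.41046142578125), 85.07062530517578) 0.00876678240005635
9946 ((519.3911743164062, 358.40606689453125), (239.7537384033203, 178.92581176757812), 75.23727416992188) 0.13540907489143894
363 ((519.349609375, 358.798828125), (71.99651336669922, 19.096651077270508), 75.08174133300781) 0.16877963303903654
L 155 ((639.0921020507812, 85.16120910644531), 14.012907981872559) 0.1402840849316016
L 367 ((639.8056640625, 85.20867919921875), 29.013652801513672) 0.11045878309298995
M 155 ((631.0288696289062, -68.3692626953125), 14.102723121643066) 0.13999599521212325
M 379 ((632.892822265625, -70.05503845214844), 29.24556541442871) 0.11041941674517952
R 169 ((622.8644409179688, -234.50473022460938), 14.952133178710938) 0.13917154915678176
R 350 ((624.8009643554688, -235.0634765625), 28.39457130432129) 0.11001389862169253
```

View pics/top3.png

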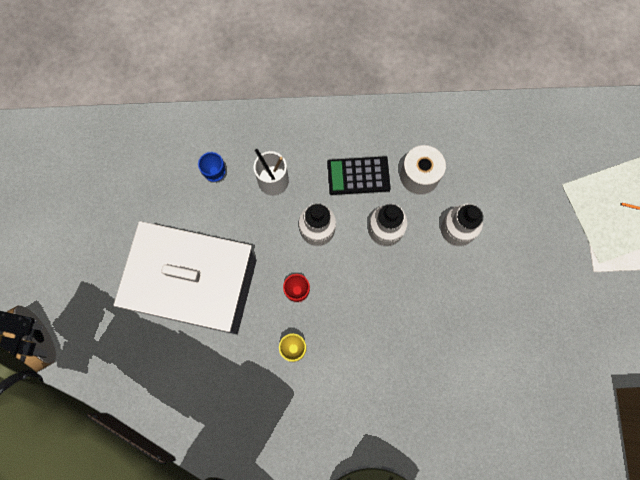

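View pics/side7.png

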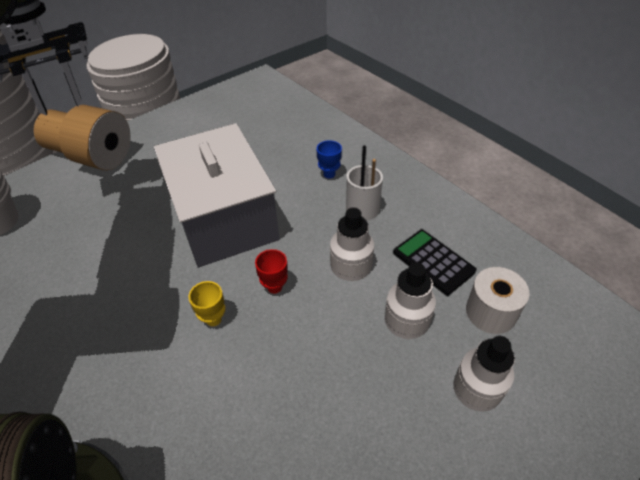

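The lid lies on the tub at (185,273) with its plate top at 135.4 mm, as at the start. All three jars carry stoppers with the flange at 110 mm and the knob at 140 mm, which is the home height, and the bystanders are unmoved. I clear the arm upward, then hand in.

```bash
python3 -m creep '{"translation":[[0,0,20],[0,0,40],[0,0,60],[0,0,60],[0,0,60]],"yaw":[0,0,0,0,0],"gripper":[100,100,100,100,100]}'
python3 -c "
from station import ctrl
print(ctrl.hand_in())"
```

```text
time_s: 49.6
ee_pos: [0.3411, 0.5859, 0.3187]
eef_rot: [-3.136, -0.002, 1.316]
force: [0.1, -0.5, -0.5]
grip_width: 0.0571
the job is handed in; nothing more can be done
None
```

The job is done and handed in at about 50 s of the 210 s allowed; no verdict is reported.

I took the lid off, put both grey funnels (left and right jars) in the tub and stoppered all three jars. One stopper was knocked aside during the run; I measured it again before picking it up. The lid is back on the tub.

**Last checks:**
- **Stoppers:** flange tops are at 110 mm and knob tops at 139–140 mm, which is fully home. Each met a firm stop at about 25 N. Knob and flange centres agree to about 2.5 mm; I did not measure tilt separately.
- **Lid:** it is within about 1.5 mm of the tub's centre, and its plate top is at 135.4 mm, the same as at the start.
- **Funnels:** both were standing inside the tub in the last view before the lid went on.
- **Jars and other things:** the jars stand upright, and the bystanders and coloured look-alikes appear unmoved in the pictures.

No check failed. The one disagreement was in the lid's hover position before I lowered it. My corner readings put it about 4 mm from the depth fit in y, and I used the depth fit.

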